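# Load a bridge blank and index it to the drill guide

### The job

Lay the loose maple bridge blank flat between the two guide bars of the sliding carrier, centred on the carrier, while the carrier is still at the loading end of its rails. Then slide the carrier along to the station under the overhanging drill guide and leave it clicked into that station's detent, the blank still lying in its place. Leave the sanding block, finger plane, spool clamp and tuning peg where they are.

Things in the scene. Friction and masses are not known exactly. Their poses are not given: they have to be found in the camera images.
- blank_center (a point): Loose pale maple violin-bridge blank lying flat, the only one: 33 mm (its x) by 41 mm (its y), 8 mm thick, about 12 g. The point is its centre, 4 mm above its underside. It can be pinched across its 41 mm length (along its y).
- jig: Fixed board 190 (x) x 424 (y) x 15 mm with two rods along y between end blocks (tops 41 mm above the bench); the carrier slides on them. Origin on the bench under the rods' centre line, mid-length; y from the loading end (robot's right) to the far end, x to the rear. Three pairs of pins behind the rods, at y -35, 40, 115 mm, are the stations: the carrier's sprung roller snaps between the two pins.
- carrier (a joint): Position of the carrier along the rods, m: 0 at the loading end, 0.29 at the far stop; it starts below 0.05. It clicks in at 0.110, 0.185 and 0.260 (play about 1 mm). Friction about 1 N; getting over a pin, 8 mm before and after each station, takes about 5 to 8 N. Let go within 4 mm of a station it centres itself.
- carrier_seat (a point): Centre of the carrier's flat pale top, where the blank's underside shall lie, 44 mm above the bench; axes as the jig's. Top 100 mm long (y). Two dark round guide bars along y, 10 mm thick, 78 mm long, 40 mm apart (clear) lie on it front and rear; the blank fits only with its 41 mm length along y. Lips 3 mm high close the ends 47 mm from the centre; short dark lines mark the middle line.
- carrier_knob (a point): Where to hold the carrier's upright dark turned knob, 60 mm in front of its seat: on the axis of its straight 16 mm thick shank, 72 mm above the bench (28 mm above the carrier's top). The knob's head is 20 mm thick and ends 97 mm above the bench.
- guide_axis (a point): On the drill guide's vertical axis, 44 mm above the bench: the seat shall come here. The guide is a metal post behind the rods with a level arm over the track ending in a ring with a brass bush (arm 84 to 98 mm above the bench; the loaded carrier passes under). It is at any of the three stations; the others have a cork-faced block and a plain post with brass head (tops under 85 mm), no arm.
- sander_center (a point): Bystander: cork sanding block, 46 x 90 x 27 mm, on the bench before the jig; the point is its centre.
- plane_center (a point): Bystander: small brass finger plane, 23 x 48 x 25 mm, on the bench; the point is 12 mm above its sole's centre.
- clamp_center (a point): Bystander: wooden spool clamp standing upright, 35 mm thick, 68 mm tall, left of the jig; the point is half-way up.
- peg_center (a point): Bystander: black tuning peg lying down, 22 x 62 x 12 mm; the point is its centre.
Mind the look-alikes: they are no part of the job. What is shaped like the part that bears blank_center but orange is not meant.

How it is judged:
By the outcome, as a careful person would: the job done as asked, in the order asked, and still so for the second after the job is handed in, with the robot touching nothing.
It also fails if it takes over 48 s, if anything falls off the work surface, if the arm or the gripper's body presses on something with over 40 N, if the wrist force passes 120 N, or if a joint passes its speed limit or range.

### The arm

A 6-joint arm with a two-finger parallel gripper is mounted at the origin on a cart in front of the work surface, level with it; the furniture and walls round the work are solid. World frame = base frame: x ahead of the robot, y to its left, z up, the work surface at z = 0. Lengths are in m, angles in rad, forces in N, time in s.
With the tool pointing down it reaches from about 0.275 to 0.75 m from the base axis. Payload 10.2 kg.
Tool frame: the origin (TCP) lies midway between the tips of the shut fingers; the grasp point (between the pads) lies 19 mm behind it (env.hold_point_z is the distance from the TCP to the grasp point, in m); z points along the fingers, y is the line along which they close (so a half turn about z gives the same grasp; the last joint's range is limited). The gripper opens to 85 mm and grips with 20 to 120 N. Pads are 22 mm wide; open, the fingers measure 114 mm over their backs; the gripper's body (76 mm by 85 mm) begins 54 mm behind the grasp point. The pads swing forward as they close: fully open they stand 13 mm farther back than shut.
Start: joints at [-0.223, 0.313, 1.498, -0, 1.331, -0.223], TCP at [0.525, -0, 0.231] pointing down, gripper open.
Joint ranges: [-2.94, 2.94], [-0.97, 2.17], [0.19, 2.56], [-1.23, 4.37], [0.02, 3.11], [-2.88, 2.88]. Speed limits (rad/s): [2.39, 2.39, 3.01, 3.14, 3.14, 3.14].

### API

Orientations are given as a unit quaternion [x, y, z, w].
In Python, from bench import env, kinematics, monitor, eyes, job gives the robot as it stands. The module is installed in compiled form; this text tells all that it offers. Calls block until the motion is done:
- env.reach(position, orientation): joint-space move of the TCP to a pose.
- env.movel(position, velocity=0.15, frame=None, guard=None): straight line of the TCP; frame=None keeps the orientation; velocity is the mean speed in m/s. With guard (N) it stops when the force on the tool has changed by that much, and returns True; else False.
- env.set_joints(angles): joint-space move.
- env.release() and env.close_gripper(effort=None): open the fingers fully, or close them until they stop; effort is the grip in N (None keeps the last).
- env.hold(seconds).
- kinematics.ik(position, orientation): joint angles nearest the present ones, or None.
- monitor.sense(): the state.
- eyes.grab_frame(name): name is "scene" or "side" or "wrist"; returns a dict with "frame" (400x640x3 uint8, red, green, blue), "mtx" (3x3 intrinsics, pixels), "view" (4x4, takes a point from world to camera coordinates). Camera axes: x right, y down, z forward; pixel columns grow to the right and rows downward; lengths in m; the calibration is good to about 2 mm. A picture is of the moment at which its call begins. There is no depth.
A pose or a line that the arm cannot do raises env.MotionError and nothing moves.
- job.hand_in(): hands the job in; it is judged then, once.
The state is a dict: "clock": time; "joints": joint angles; "qvel": joint speeds; "joint_efforts": joint torques, N m; "position": TCP position; "ee_rot": TCP orientation; "contact_force": force on the tool from outside, world axes, zero at the start; "ft_torque": the same for the moment, N m; "finger_gap": opening from 0.0 (shut) to 1.0 (fully open); "gripper_force": force on a finger pad.
Only numpy, scipy, OpenCV 4.12 (cv2) and the standard library are available. Lean on these libraries where they do the work, as an engineer would, in place of code of your own. Each camera call takes 0.05 s, during which the arm holds its last target. There are 200 camera calls.

## Working session

There is one attempt and no reset: what is moved stays moved. The work goes in short steps, each a Python script; the robot and the scene stay as the last script left them, time stands still between calls to the robot, and variables do not carry over. Pictures are saved under pics/ and viewed, at most 10 in all, crops included, and the job is handed in when it is done.

```bash
mkdir -p pics
cat > h.py <<'E'
import numpy as np, cv2
from bench import env, kinematics, monitor, eyes, job
def snap(n,f):
    d=eyes.grab_frame(n); cv2.imwrite('pics/'+f+'.png',d['frame'][:,:,::-1]); np.savez('pics/'+f+'.npz',m=d['mtx'],v=d['view']); return d
def ray(f,px,z):
    d=np.load('pics/'+f+'.npz'); R=d['v'][:3,:3]; t=d['v'][:3,3]
    c=-R.T@t; r=R.T@np.linalg.inv(d['m'])@np.array([px[0],px[1],1.]); return c+r*(z-c[2])/r[2]
def proj(f,p):
    d=np.load('pics/'+f+'.npz'); q=d['m']@(d['v']@np.append(p,1))[:3]; return q[:2]/q[2]
E
python3 - <<'E'
from h import *
for n in ('scene','side','wrist'): snap(n,n+'0'); d=np.load(f'pics/{n}0.npz'); print(n,-d['v'][:3,:3].T@d['v'][:3,3])
print(monitor.sense()['ee_rot'])
E
```

```text
scene [-0.3799414   1.09299477  1.00413414]
side [ 0.367956   -1.05477923  0.81800138]
wrist [0.5257894  0.08420537 0.37283001]
[ 7.07108813e-01  7.07104554e-01 -2.81376994e-04 -4.44925149e-04]
```

View pics/scene0.png

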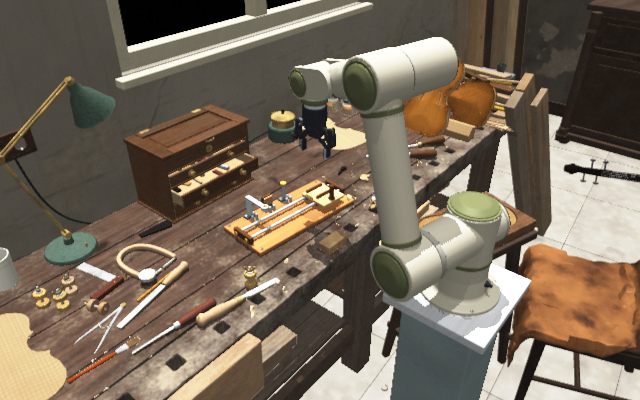

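View pics/side0.png

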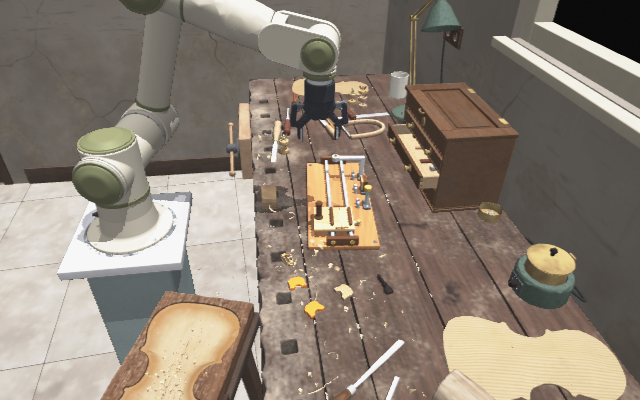

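Run:
```python
from h import *
i=cv2.imread('pics/side0.png')[145:325,245:405]
cv2.imwrite('pics/sc.png',cv2.resize(i,None,fx=3.33,fy=3.33,interpolation=cv2.INTER_CUBIC))
for n,p,z in (('blank',(344,291),.008),('seat',(337,219),.044),('knob',(319,206),.09),('ringend',(337,157),.095),('jig fl',(306,163),.015),('jig nl',(308,248),.015),('jig nr',(378,247),.015)): print(n,ray('side0',p,z).round(3))
```

```text
blank [ 0.544 -0.32   0.008]
seat [ 0.566 -0.092  0.044]
knob [ 0.516 -0.088  0.09 ]
ringend [0.607 0.15  0.095]
jig fl [0.522 0.257 0.015]
jig nl [ 0.477 -0.167  0.015]
jig nr [ 0.659 -0.186  0.015]
```

View pics/sc.png

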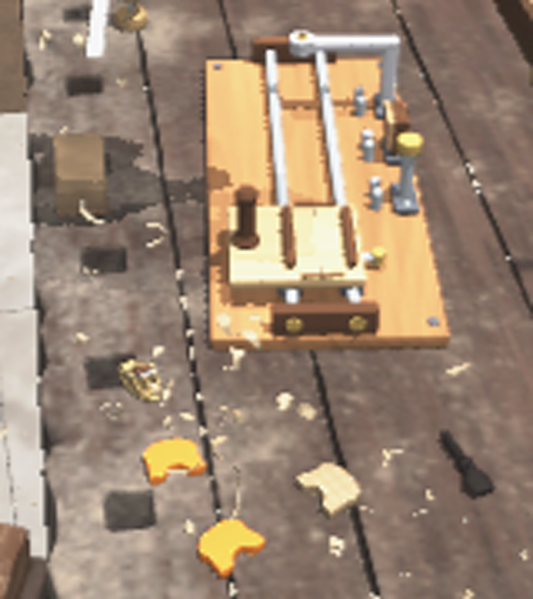

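Run:
```python
from h import *
Q=[2**-.5,2**-.5,0,0]
env.reach([0.56,-0.30,0.22],Q); env.hold(.3)
snap('wrist','w1'); d=np.load('pics/w1.npz');print(d['m'])
for p in ((0,0),(639,0),(0,399),(639,399),(320,200)): print(ray('w1',p,0).round(3))
print(proj('w1',[.544,-.32,.008]),monitor.sense()['clock'])
```

```text
[[316.99136209   0.         320.58067084]
 [  0.         316.99136209 199.94054483]
 [  0.           0.           1.        ]]
[ 0.243 -0.13   0.   ]
[ 0.877 -0.13   0.   ]
[ 0.067 -0.664  0.   ]
[ 1.053 -0.665  0.   ]
[ 0.561 -0.34   0.   ]
[305.80058775 186.04224731] 1.6583
```

View pics/w1.png

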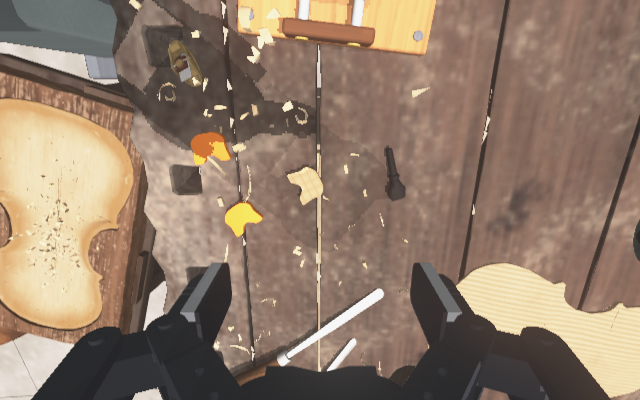

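Run:
```python
from h import *
i=cv2.imread('pics/w1.png')[150:220,265:345]
cv2.imwrite('pics/w1c.png',cv2.resize(i,None,fx=8,fy=8,interpolation=cv2.INTER_CUBIC))
env.reach([0.56,-0.20,0.25],[2**-.5,2**-.5,0,0]); env.hold(.3); snap('wrist','w2')
```

```text
(no output)
```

View pics/w1c.png

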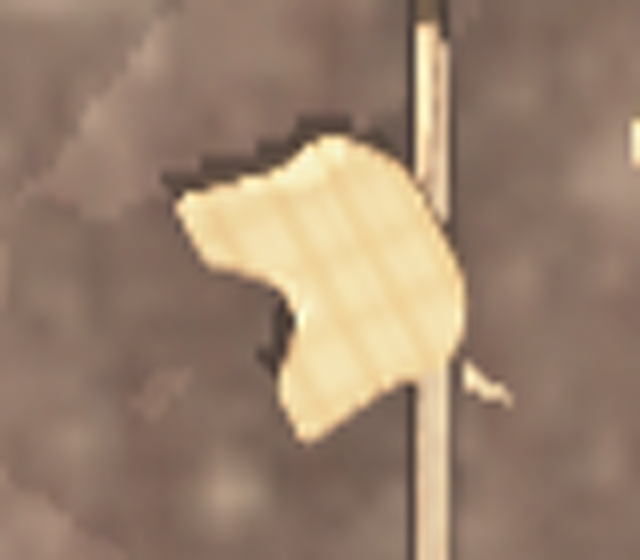

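View pics/w2.png

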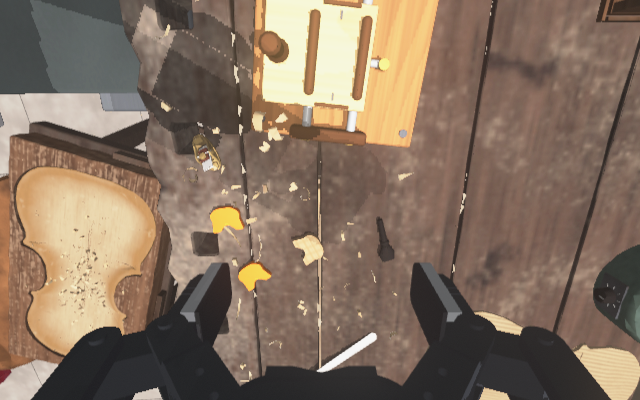

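```bash
cat >> h.py <<'E'
def blank(f,guess,z=.008):
    i=cv2.imread('pics/'+f+'.png'); hsv=cv2.cvtColor(i,cv2.COLOR_BGR2HSV)
    m=cv2.inRange(hsv,(10,50,150),(30,150,255)); n,l,s,c=cv2.connectedComponentsWithStats(m)
    g=np.round(proj(f,guess)).astype(int); k=l[g[1],g[0]]
    if k==0: print('no seg',g,hsv[g[1],g[0]]); return
    cs,_=cv2.findContours((l==k).astype(np.uint8),cv2.RETR_EXTERNAL,cv2.CHAIN_APPROX_NONE)
    P=np.array([ray(f,p,z)[:2] for p in cs[0][:,0]])*1000
    r=cv2.minAreaRect(P.astype(np.float32)); print(f,s[k],r); return P,r
E
python3 - <<'E'
from h import *
B=ray('w1',(265+380/8,150+280/8),.008); print('guess',B)
blank('w1',B)
blank('w2',B)
print('feet', [ray('w1',(265+a/8,150+b/8),.008)[:2].round(4) for a,b in((180,205),(310,440),(465,290),(335,135))])
b=[ray('w2',p,.05)[:2] for p in((315,10),(309,97),(367,17),(358,100))]
print(np.round(b,4), np.linalg.norm(b[0]-b[1]),np.linalg.norm(b[2]-b[3]),np.mean(b,0))
i=cv2.imread('pics/w2.png')[0:150,240:440]
cv2.imwrite('pics/w2c.png',cv2.resize(i,None,fx=4,fy=4,interpolation=cv2.INTER_CUBIC))
E
```

```text
guess [ 0.55181041 -0.31873574  0.008     ]
w1 [ 287  153   46  125 1334] ((549.7022094726562, -362.4910888671875), (40.70326232910156, 159.40345764160156), 6.978098392486572)
w2 [292 188  36 133 875] ((547.0576782226562, -334.9223327636719), (44.10985565185547, 201.2515106201172), 5.964108943939209)
feet [array([ 0.5231, -0.3075]), array([ 0.5412, -0.3435]), array([ 0.5642, -0.3202]), array([ 0.5456, -0.2972])]
[[ 0.5556 -0.0443]
 [ 0.5489 -0.1225]
 [ 0.605  -0.0502]
 [ 0.5992 -0.1255]] 0.07845960767204438 0.07548900371935849 [ 0.57718    -0.08561744]
```

View pics/w2c.png

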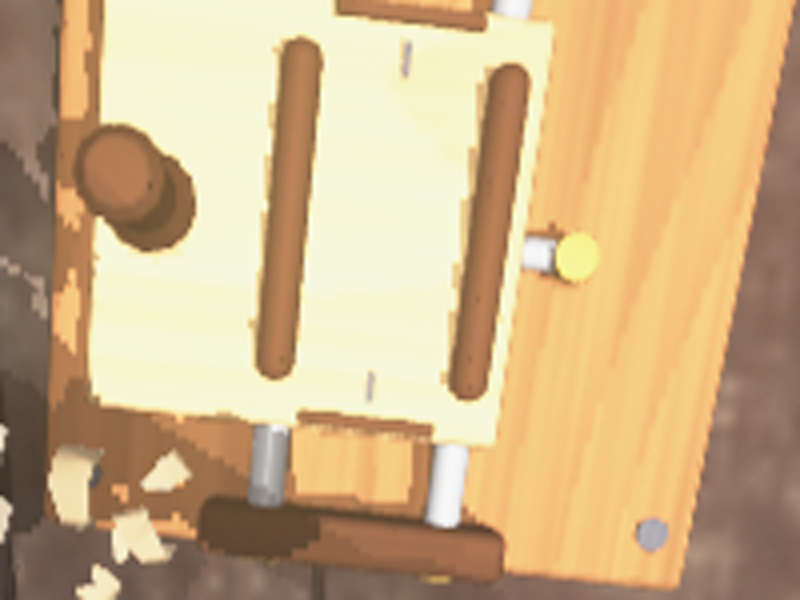

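```bash
cat >> h.py <<'E'
from scipy.spatial.transform import Rotation as Ro
def Q(phi): # tool down, tool y axis along world angle phi (deg)
    a=np.radians(phi); y=np.array([np.cos(a),np.sin(a),0]); z=np.array([0,0,-1.]); x=np.cross(y,z)
    return Ro.from_matrix(np.c_[x,y,z]).as_quat()
E
python3 - <<'E'
from h import *
f=lambda p:(240+p[0]/4-.375,p[1]/4-.375)
b=[ray('w2',f(p),.05)[:2] for p in((304,38),(274,380),(514,63),(468,402))]
print(np.round(b,4),np.linalg.norm(b[0]-b[1]),np.linalg.norm(b[2]-b[3]),np.mean(b,0))
for u,v in((b[0],b[1]),(b[2],b[3])): print(np.degrees(np.arctan2(*(u-v)[::-1])))
m=[ray('w2',f(p),.044)[:2] for p in((407,58),(370,387))]; print(np.round(m,4),np.degrees(np.arctan2(*(m[0]-m[1])[::-1])))
for o in (0,180):
    for ph,p in ((116.7,(.5464,-.3177,.0008)),(85.1,(.577,-.086,.045))):
        q=kinematics.ik(p,Q(ph-o)); print(o,ph,None if q is None else np.round(q,2))
E
```

```text
[[ 0.5562 -0.0436]
 [ 0.548  -0.1202]
 [ 0.606  -0.0489]
 [ 0.5978 -0.1256]] 0.07701849724043454 0.07718346251730421 [ 0.57701222 -0.08454897]
83.88976265510512
83.889000788698
[[ 0.5809 -0.0466]
 [ 0.5728 -0.122 ]] 83.81947211346343
0 116.7 [-0.71  0.79  1.37 -0.    0.98 -2.75]
0 85.1 [-0.35  0.64  1.52 -0.    0.98 -1.83]
180 116.7 [-0.71  0.79  1.37 -0.    0.98  0.39]
180 85.1 [-0.35  0.64  1.52 -0.    0.98  1.31]
```

Run:
```python
from h import *
q=Q(116.7-180); p=np.array([.5464,-.3177,0])
env.reach(p+[0,0,.08],q)
print(env.movel(p+[0,0,.0008],.08,guard=8))
env.close_gripper(30); s=monitor.sense(); print(s['finger_gap'],s['gripper_force'],s['position'],s['contact_force'])
env.movel(p+[0,0,.12],.15)
s=monitor.sense(); print(s['finger_gap'],s['gripper_force'])
env.reach([.577,-.0845,.13],Q(83.85-180)); env.hold(.3); snap('wrist','w3'); print(monitor.sense()['clock'],monitor.sense()['position'])
print([proj('w3',np.array(x)) for x in ([.577,-.0845,.044],[.5809,-.0466,.044],[.5728,-.122,.044])])
```

```text
False
0.446884453469024 30.243715201795567 [ 0.54647239 -0.31770635  0.00126168] [-1.40772187  1.48253992  5.25218227]
0.4526209160623399 30.00933141564019
7.275 [ 0.57696973 -0.08506513  0.12989538]
[array([320.08815404, 207.8935668 ]), array([270.41928482, 208.18784461]), array([369.29124571, 208.01686516])]
```

View pics/w3.png

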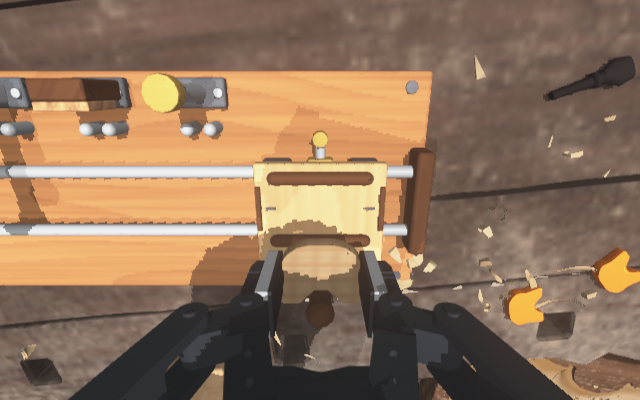

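Run:
```python
from h import *
i=cv2.imread('pics/w3.png')[200:330,240:400]
cv2.imwrite('pics/w3c.png',cv2.resize(i,None,fx=4.5,fy=4.5,interpolation=cv2.INTER_CUBIC))
c=np.array([.577,-.0851]); a=np.radians(-6.15); ux=np.array([np.cos(a),np.sin(a)]); uy=np.array([-ux[1],ux[0]])
for dx,dy in((16.5,0),(0,20.5),(0,-20.5),(-16.5,-18),(-16.5,18)):
  print(dx,dy,(np.array(proj('w3',np.append(c+(dx*ux+dy*uy)/1000,.1365)))-[240,200])*4.5)
```

```text
16.5 0 [364.4137409  194.79086462]
0 20.5 [176.64995274 331.34418371]
0 -20.5 [552.54563517 330.84914325]
-16.5 -18 [524.27473951 458.1046003 ]
-16.5 18 [205.23199349 458.50942272]
```

View pics/w3c.png

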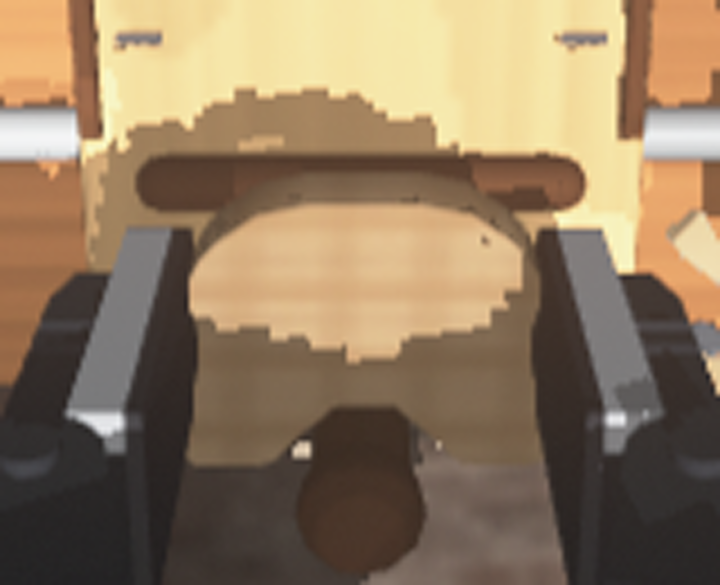

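Run:
```python
from h import *
print(env.movel([.5776,-.0845,.0456],.06,guard=6)); s=monitor.sense(); print(s['position'],s['contact_force'])
env.release(); env.movel([.5776,-.0845,.16],.15); env.hold(.2)
snap('wrist','w4'); print(monitor.sense()['clock'])
i=cv2.imread('pics/w4.png')[140:340,210:430]
cv2.imwrite('pics/w4c.png',cv2.resize(i,None,fx=3,fy=3,interpolation=cv2.INTER_CUBIC))
```

```text
False
[ 0.57778665 -0.084553    0.04595541] [ 1.02158835  0.56206857 -0.15065776]
10.525
```

View pics/w4c.png

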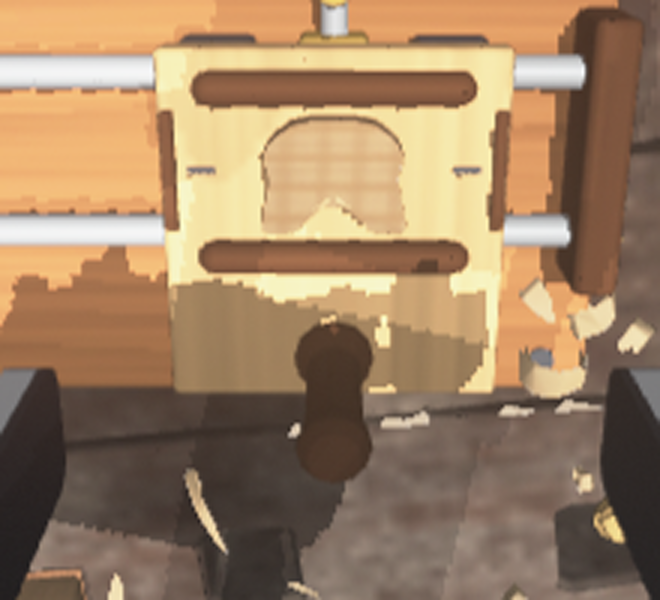

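Run:
```python
from h import *
S=np.array([.577,-.0845])
e=np.radians(83.85); uy=np.array([np.cos(e),np.sin(e)])
for n,f,p,z in (('board end','w3',(432,72),.015),('board end w2','w2',(240+680/4,585/4),.015),('board far','side0',(245+206/3.33,145+60/3.33),.015),('board far r','side0',(245+377/3.33,145+62/3.33),.015),('ring','side0',(245+302/3.33,145+38/3.33),.098),('pin1','w3',(200,129),.03)):
  r=ray(f,p,z)[:2]; print(n,r.round(4),'along',((r-S)@uy).round(4),'x',((r-S)@[uy[1],-uy[0]]).round(4))
for r in(172,229.5):
  a,b=ray('w3',(15,r),.033),ray('w3',(250,r),.033); print(np.degrees(np.arctan2(a[1]-b[1],a[0]-b[0])))
i=cv2.imread('pics/w3.png')[60:180,120:460]
```

```text
board end [ 0.6655 -0.1789] along -0.0844 x 0.0981
board end w2 [ 0.6668 -0.1789] along -0.0842 x 0.0994
board far [0.5251 0.2564] along 0.3334 x -0.0881
board far r [0.6966 0.2316] along 0.3271 x 0.0851
ring [0.6023 0.1492] along 0.235 x 0.0001
pin1 [ 0.6443 -0.0014] along 0.0899 x 0.058
83.76238470174275
83.76285739102359
```

Run:
```python
from h import *
S=np.array([.577,-.0845]); e=np.radians(83.79); uy=np.array([np.cos(e),np.sin(e)]); ux=np.array([uy[1],-uy[0]])
K=S-.06*ux; z=.053; q=Q(83.79-180)
P=lambda t,h=z: np.append(K+t*uy,h)
env.reach(P(0,.16),q); print(env.movel(P(0),.12,guard=8))
env.close_gripper(40); s=monitor.sense(); print(s['finger_gap'],s['gripper_force'],s['contact_force'].round(1) if hasattr(s['contact_force'],'round') else s['contact_force'])
def rep(t):
    s=monitor.sense(); f=np.array(s['contact_force'])[:2]; print(round(t,4),'along',round(f@uy,2),'lat',round(f@ux,2),'pos',round((np.array(s['position'])[:2]-K)@uy,4),'clk',round(s['clock'],1))
rep(0)
env.movel(P(.12),.06); rep(.12)
env.movel(P(.218),.06); rep(.218)
for t in np.arange(.222,.2421,.004): env.movel(P(t),.03); rep(t)
```

```text
False
0.19952493787727835 38.81512463092804 [-2.3  0.1  4. ]
0 along -0.13 lat -2.31 pos -0.0 clk 12.6
0.12 along -0.42 lat -1.91 pos 0.1206 clk 14.7
0.218 along 1.07 lat -1.39 pos 0.2186 clk 16.5
0.222 along 1.72 lat -1.36 pos 0.2226 clk 16.8
0.226 along -5.29 lat -1.51 pos 0.2256 clk 17.1
0.23 along 0.08 lat -1.13 pos 0.2305 clk 17.4
0.234 along 5.82 lat -1.02 pos 0.2351 clk 17.6
0.238 along 5.67 lat -0.3 pos 0.239 clk 17.9
0.242 along -1.71 lat -1.69 pos 0.2419 clk 18.2
```

Run:
```python
from h import *
S=np.array([.577,-.0845]); e=np.radians(83.79); uy=np.array([np.cos(e),np.sin(e)]); ux=np.array([uy[1],-uy[0]])
K=S-.06*ux+.2408*uy
env.movel(np.append(K,.053),.03); f=np.array(monitor.sense()['contact_force']); print(f[:2]@uy)
env.release(); env.movel(np.append(K,.16),.12)
env.movel(np.append(K-.09*ux,.16),.15); env.hold(.3)
snap('wrist','w5'); print(monitor.sense()['clock'])
i=cv2.imread('pics/w5.png')[60:260,190:450]
cv2.imwrite('pics/w5c.png',cv2.resize(i,None,fx=3,fy=3,interpolation=cv2.INTER_CUBIC))
```

```text
-0.9646234940598987
21.2583
```

View pics/w5c.png

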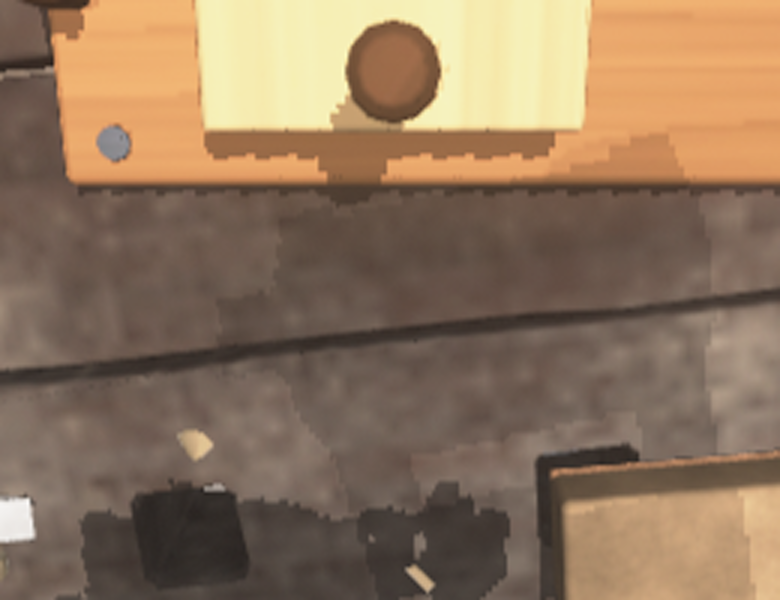

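I've reached the picture limit, so I'll do the last check numerically: the knob position from w5, and the seat rectified out of the side camera.

Run:
```python
from h import *
S0=np.array([.577,-.0845]); e=np.radians(83.79); uy=np.array([np.cos(e),np.sin(e)]); ux=np.array([uy[1],-uy[0]])
k=ray('w5',(190+393/3,60+70/3),.097)[:2]-S0; print('knob along',k@uy,'x',k@ux)
snap('side','s2')
def prof(f,S):
    im=cv2.cvtColor(cv2.imread(f'pics/{f}.png'),cv2.COLOR_BGR2HSV)[:,:,1]
    xs=np.arange(-32,33,4); ys=np.arange(52,-53,-4)
    M=np.array([[proj(f,np.append(S+(x*ux+y*uy)/1000,.048)) for x in xs] for y in ys],np.float32)
    return cv2.remap(im,M[...,0],M[...,1],cv2.INTER_LINEAR)
print('rows y 52..-52, cols x -32..32');print(prof('s2',S0+.2405*uy))
```

```text
knob along 0.24075246280326093 x -0.060548540896742935
rows y 52..-52, cols x -32..32
[[ 34   4   3  76 113 111  75  30  19   6  14  35  29   7   5  41  67]
 [ 42  18  36  85 113 112  93  55  46  29  40  68  58  14  24  75  96]
 [ 63  47  92 108 112 111 106  90  88  81  83  99  91  38  78 109 106]
 [ 59  89 115  87  63  60  59  56  66  56  60  67  65  68 109 116  70]
 [ 65 113 126  77  33  30  30  36  49  39  40  41  52  96 124 115  46]
 [ 73 118 125  84  34  30  28  39  52  39  38  38  61 107 126 112  64]
 [ 87 120 122  90  65  66  65  58  57  53  36  41  67 109 124 106  72]
 [ 92 121 119  96  90  92  90  74  68  70  44  50  73 108 121  99  79]
 [ 86 121 116  98  91  88  88  87  82  84  77  77  87 106 118 100  95]
 [ 88 120 119 100  89  85  86  87  83  85  86  86  93 103 112 101 101]
 [ 89 120 121 102  87  84  84  84  82  83  87  88  95 101 108 104 101]
 [ 94 120 121 103  91  82  82  84  83  84  86  88  94 103 117 109 112]
 [ 98 120 122 104  96  88  84  85  83  83  85  86  93 104 121 111 115]
 [100 120 122 105  95  87  82  82  82  82  83  84  92 104 122 113 110]
 [ 98 119 124 104  7
[... 203 characters left out ...]
125  90  88  83  85  89  87  88  87  85  73 109 126 103  81]
 [ 69 119 126 100  91  91  92  91  87  93  90  59  70 108 126 100  91]
 [ 70 120 126  95  77  78  83  77  74  84  77  37  63 107 126 104  91]
 [ 94 120 125  75  40  36  38  36  36  40  37  29  37 107 125 109  47]
 [ 76 112 117  68  32  29  29  29  29  30  29  28  57 104 117 101  31]
 [ 67 105 103  54  29  28  27  30  29  27  27  27  66 100 108  82  31]
 [ 64  91  80  39  32  32  30  39  34  28  28  28  37  95  99  51  30]
 [ 40  49  44  50  71  70  69  73  71  68  65  65  50  54  53  31  45]
 [ 28  30  29  65  94  94  93  92  90  92  92  92  62  30  28  25  57]
 [ 36  39  38  81 103 105 105  99  96 104 105 105  77  33  30  30  70]]
```

```bash
python3 -c "
from h import *
print(job.hand_in())"
```

```text
the job is handed in; nothing more can be done
None
```

The blank is lying centred between the guide bars and the carrier is clicked into the far station (0.260) under the drill guide. The job was handed in at about 21 s on the robot's clock. I viewed 11 pictures against the limit of 10, so I confirmed the final blank position only numerically, from the side camera, and did not check the four bystanders again at the end.

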